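# Seat the nested lids on the sewing box, then lift off the outer lid alone

### The arm

A 7-joint arm with a two-finger parallel gripper is mounted at the origin on the work surface. World frame = base frame: x ahead of the robot, y to its left, z up, the work surface at z = 0. Lengths are in m, angles in rad, forces in N, time in s.
With the tool pointing down it reaches from about 0.35 to 0.9 m from the base axis. Payload 8.1 kg.
Tool frame: the origin (TCP) lies midway between the tips of the shut fingers; the grasp point (between the pads) lies 19 mm behind it; z points along the fingers, y is the line along which they close (so a half turn about z gives the same grasp; the last joint's range is limited). The gripper opens to 92 mm and grips with 3 to 60 N. Pads are 19 mm wide; open, the fingers measure 130 mm over their backs; the gripper's body (75 mm by 190 mm) begins 47 mm behind the grasp point.
Start: joints at [1.041, 0.434, 0.025, 1.573, -0.012, 1.134, -0.075], TCP at [0.259, -0.569, 0.227] pointing down, gripper open.
Joint ranges: [-2.62, 2.62], [-0.44, 2.09], [-1.27, 1.32], [0.08, 2.57], [-1.32, 4.46], [0.12, 2], [-2.74, 2.74]. Speed limits (rad/s): [2.22, 2.22, 3.01, 3.01, 3.14, 3.14, 3.14].

### API

Orientations are given as a rotation vector (axis times angle).
In Python, from cell import arm gives the robot as it stands.
- The arm moves only by the tool move_arm, never from a script. Its argument "motion" is a list of rows, each an object of numbers: "tx", "ty", "tz": the shift along the tool's x, y, z normalised to -1 to 1, where 1 is 1000 mm; "twist": the turn about the tool's z normalised to -1 to 1, where 1 is pi/2 rad. In form: [{"tx": .., "ty": .., "tz": .., "twist": ..}, ...]. A call has 1 to 12 rows; each row shifts and turns the commanded pose from where the row before left it, along the tool's axes as they then stand; what a row does not reach is not made up. A row lasts 1/10 s, in which the tool goes at most 50 mm and 8.59 degrees, less where a joint would pass 70% of its speed; a pose out of reach is approached as far as the arm can. A call with a number of a shift or a turn outside -1 to 1 is refused whole. A call with a gripper value outside its range is refused whole. "gripper" is the gripper's target within -1 to 1 (shut at 1, half-way at 0, fully open at -1), set as the call begins (left out, the last holds). The fingers move at their own pace and stop on an object; "squeeze" is the grip in N (left out, the last holds). Time passes only in rows, so rows that do not move let the fingers close. It gives the time, the measured TCP pose, the force, the opening and the grip force at its end, in the units of the state.
- arm.observe(): the state, without advancing time (a new reading comes with each control period).
- arm.get_image(name): name is "side" or "top" or "wrist"; returns the picture (420x560x3 uint8, red, green, blue); there is no depth.
- arm.calibration(name): a dict with "K" (3x3 intrinsics, pixels), "k1" (the pictures are not rectified: a ray, as slopes to the right and down, at radius r is drawn at 1 + k1 r^2 times it, then the intrinsics apply), "T" (4x4, takes a point from camera to world coordinates). Camera axes: x right, y down, z forward; pixel columns grow to the right and rows downward; lengths in m; the calibration is good to about 2 mm. A picture is of the moment at which its call begins: read the wrist's pose just before it. calibration takes no time and is no camera call; for the wrist camera it gives the pose at the moment of the call.
- arm.sign_off(): hands the job in; it is judged then, once.
Trained networks look in the newest picture that a camera, given by its name, has taken for a name from the list of things; names that differ only in an ending like _2 or _b are one class to them, and where a whole thing is asked for, a point or a joint stands for the part that bears it (a point fixed in the world has none). Each returns a list of dicts, best first, with "conf" (0 to 1); they miss things now and then, are a little off and sometimes report something else, mostly with a low value. They report only what shows in the picture. A call takes as long as a camera call. They do not tell look-alikes from the thing itself.
- arm.look_for(camera, query): "point" ([column, row] as shares, 0 to 1, of the picture: columns of its width, rows of its height, amid what is visible of it).
- arm.regions_of(camera, query): "region" (420x560 bool, what is visible of it) and "point" ([column, row] as shares, 0 to 1, of the picture: columns of its width, rows of its height, amid what is visible of it).
- arm.place_of(camera, query): "point" ([column, row] as shares, 0 to 1, of the picture: columns of its width, rows of its height: a listed point, or the origin of a listed thing).
The state is a dict: "clock": time; "joints": joint angles; "dq": joint speeds; "joint_efforts": joint torques, N m; "position": TCP position; "ee_rot": TCP orientation; "force": force on the tool from outside, world axes, zero at the start; "ft_torque": the same for the moment, N m; "width": opening from 0.0 (shut) to 1.0 (fully open); "gripper_force": force on a finger pad.
Only numpy, scipy, OpenCV 4.12 (cv2) and the standard library are available. Lean on these libraries where they do the work, as an engineer would, in place of code of your own. Each camera call takes 0.05 s, during which the arm holds its last target. There are 200 camera calls.

### The job

The sewing box on the shelf stands open and its two lids lie beside it, the outer lid nested over the pin tray that serves as inner lid. Carry the two lids over together, lower them without dropping into the mouth of the box, long side along long side, and press them down until the inner lid sits level and fully home on the box's rim; then, so that the pins can be reached, lift off the outer lid alone, leaving the inner lid undisturbed in its place, and finish while still holding the outer lid level and at rest about ten centimetres above where it lay on the box. Leave the pen cup, the pocket mirror and the owl where they stand.

Things in the scene. Friction and masses are not known exactly. Their poses are not given: they have to be found in the camera images.
- box_rim (a point): centre of the open sewing box's mouth (105 x 51 mm inside) at the level of its rim, 70 mm above the shelf; x along the box's long side, y across, z up. Four sprung plastic leaves in its long walls grip the inner lid's tray: by weight alone the lids stop 4 to 8 mm too high; at a push of 5 to 9 N they give way (12 to 20 N does no harm), the inner lid seats, and the leaves hold it.
- sewing_box: the sewing box, yellow plastic, 111 x 57 mm outside, 70 mm high, walls 3 mm, thread spools inside, open clips hanging at its ends; it stands fast on the shelf. Origin under its centre, axes as box_rim.
- inner_mid (a point): centre of the inner lid's flange, at half its thickness; x along the long side, y across, z up. 19 mm above the shelf at the start, 3 mm above the rim point when seated on the box. The flange juts out 4 mm beyond the outer lid, so its long edges, 62 mm apart, can be gripped at their middle to carry both lids, the outer one riding on top.
- inner_lid: the inner lid, white plastic, about 60 g: an open pin tray 100 x 46 mm and 30 mm high with a flat flange 116 x 62 mm and 6 mm thick all round, 16 to 22 mm above the tray's underside; the flange comes to lie on the box's rim, 2.5 mm play round the tray, whose foot is bevelled 2 mm. Origin under the tray's centre, 19 mm below inner_mid.
- outer_handle (a point): centre of the bar of the outer lid's bridge handle: bar 60 mm long (x), 14 mm wide (y), 9 mm high, its top 4.5 mm above this point, 7 mm of air under it, the cap's top 11.5 mm below this point. 28.5 mm above inner_mid while nested. The handle lifts the outer lid only.
- outer_lid: the outer lid, yellow plastic, about 50 g: a cap 108 x 54 mm and 14 mm high with a bridge handle on top; it sits loosely over the tray on the inner lid's flange (1.5 mm play, not latched). Same axes as inner_mid; origin at the centre of its lower edge, 25.5 mm below outer_handle.
- pen_cup: bystander: black plastic pen cup with pens, 72 mm across, 98 mm high (pens to 150 mm); origin under its centre, z up
- pocket_mirror: bystander: round chrome pocket mirror lying flat, 72 mm across, 10 mm high; origin under its centre, z up
- owl: bystander: ceramic owl figurine, 62 mm across, 90 mm high; origin under its centre, z up
Not all that is in view belongs to the job. Leave any turquoise look-alike of the outer_lid alone.

How it is judged:
On the way:
1. both lids are on the box, the inner one pressed level and fully home on the rim, the outer one still nested on it (z of inner_mid in the frame of box_rim between 0 and 0.0055 m and horizontal distance between inner_mid and box_rim below 0.006 m and angle between the z axis of inner_mid and the z axis of box_rim, either way round below 0.04 rad and z of outer_handle in the frame of inner_mid below 0.0315 m and horizontal distance between outer_handle and inner_mid below 0.006 m), for 0.2 s.
At the end, for the whole second after the job is handed in: The inner lid sits home on the box (its flange within 2.5 mm of the rim, level to 0.04 rad, centred to 6 mm), untouched by the robot, and the gripper holds the outer lid 70 to 150 mm above its nested place, level to 0.2 rad and at rest (z of inner_mid in the frame of box_rim between 0 and 0.0055 m and horizontal distance between inner_mid and box_rim below 0.006 m and angle between the z axis of inner_mid and the z axis of box_rim, either way round below 0.04 rad and z of outer_handle in the frame of inner_mid between 0.0985 and 0.1785 m and angle between outer_lid's own z axis and vertical below 0.2 rad and contact force between the fingers and outer_lid above 1 N and linear speed of outer_lid below 0.03 m/s and linear speed of inner_lid below 0.02 m/s and contact force between each of the arm, the fingers and inner_lid below 0.2 N); the arm keeps its last pose, push and grip.
It fails at once if the two lids come apart while the inner lid is not home on the box ((z of outer_handle in the frame of inner_mid above 0.0405 m or horizontal distance between outer_handle and inner_mid above 0.02 m) and (z of inner_mid in the frame of box_rim above 0.008 m or horizontal distance between inner_mid and box_rim above 0.008 m)).
It fails at once if the lids are dropped: the inner lid moves faster than 0.5 m/s with no finger on either lid (linear speed of inner_lid above 0.5 m/s and contact force between the fingers and inner_lid below 0.1 N and contact force between the fingers and outer_lid below 0.1 N).
It fails at once if the pen cup is shoved or knocked over (distance of pen_cup from where it was at the start of the episode above 0.02 m or angle between pen_cup's own z axis and vertical above 0.3 rad).
It fails at once if the pocket mirror is shoved or knocked over (distance of pocket_mirror from where it was at the start of the episode above 0.02 m or angle between pocket_mirror's own z axis and vertical above 0.3 rad).
It fails at once if the owl is shoved or knocked over (distance of owl from where it was at the start of the episode above 0.02 m or angle between owl's own z axis and vertical above 0.3 rad).
It also fails if it takes over 67 s, if anything falls off the work surface, if the arm or the gripper's body presses on something with over 40 N, if the wrist force passes 120 N, or if a joint passes its speed limit or range.

## Working session

There is one attempt and no reset: what is moved stays moved. The work goes in short steps, Python scripts to look and compute and a tool call to move; the robot and the scene stay as the last step left them, time stands still between calls to the robot, and variables do not carry over. Pictures are saved under pics/ and viewed, at most 10 in all, crops included, and the job is handed in when it is done.

Besides the shell and the picture viewer there is one more tool, called as name(argument=value, ...) on one line, values as JSON. move_arm: Moves the arm, as the interface text tells. Scaled input: -1 to 1 covers 1000 mm each way for a shift and pi/2 rad each way for a turn. Its arguments: {"type":"object","properties":{"motion":{"type":"array","items":{"type":"object","properties":{"tx":{"type":"number"},"ty":{"type":"number"},"tz":{"type":"number"},"twist":{"type":"number"}}}},"gripper":{"type":"number"},"squeeze":{"type":"number"}},"required":["motion"]}

```bash
mkdir -p pics
cat > h.py <<'E'
from cell import arm
import numpy as np, cv2
from scipy.spatial.transform import Rotation as R
def ray(cam,px,c=None):
    c=c or arm.calibration(cam); K=np.array(c["K"]);T=np.array(c["T"])
    d=np.array([(px[0]-K[0,2])/K[0,0],(px[1]-K[1,2])/K[1,1]]); u=d.copy()
    for _ in range(30): u=d/(1+c["k1"]*(u@u))
    v=T[:3,:3]@np.array([u[0],u[1],1]); return T[:3,3],v/np.linalg.norm(v)
def atz(cam,px,z,c=None):
    o,v=ray(cam,px,c); return o+v*(z-o[2])/v[2]
def proj(cam,p,c=None):
    c=c or arm.calibration(cam); K=np.array(c["K"]);T=np.array(c["T"])
    q=T[:3,:3].T@(np.asarray(p)-T[:3,3]); u=q[:2]/q[2]; u=u*(1+c["k1"]*(u@u))
    return np.array([K[0,0]*u[0]+K[0,2],K[1,1]*u[1]+K[1,2]])
def snap(cam,name):
    im=np.array(arm.get_image(cam)); cv2.imwrite(f"pics/{name}.png",im[:,:,::-1]); return im
def px(p): return np.array([p[0]*560,p[1]*420])
E
python3 - <<'E'
from h import *
ims=[snap(c,c+"0") for c in("top","side")]
print(arm.observe())
for c in("top","side"):
    print(c,np.round(np.array(arm.calibration(c)["T"])[:3,3],3))
    for q in["box_rim","sewing_box","inner_mid","outer_handle","pen_cup","pocket_mirror","owl"]:
        for d in arm.place_of(c,q)[:3]: print(q,px(d["point"]).round(1),round(d["conf"],2))
E
```

```text
{'clock': 0.1, 'joints': array([ 1.04141028,  0.43515299,  0.02492359,  1.57401717, -0.01157899,
        1.13398536, -0.07509003]), 'dq': array([ 2.28879052e-03,  8.17261259e-05, -2.10207702e-04, -4.32716297e-03,
        6.34906194e-04, -1.26212769e-03, -1.59322665e-03]), 'joint_efforts': array([ 2.87544659e-03, -6.69124389e+01,  9.88154523e-01, -3.15151584e+01,
       -6.04663161e-02,  3.74224700e-02,  9.03991975e-06]), 'position': array([ 0.25849726, -0.56853022,  0.22601879]), 'ee_rot': array([-3.06901364e+00, -6.65022795e-01,  6.64897413e-04]), 'force': array([ 0.13985493, -0.26198552,  0.33105516]), 'ft_torque': array([-0.02824904, -0.03406453, -0.03559099]), 'gripper_force': 0.0, 'width': 0.9992818669209721}
top [ 0.529 -0.01   1.115]
box_rim [360.5 231. ] 0.61
box_rim [438.7 216.2] 0.31
sewing_box [356.4 233.5] 0.82
sewing_box [269.5 167.2] 0.33
inner_mid [213.6 228. ] 0.65
outer_handle [215.  229.3] 0.64
outer_handle [279.2 232.4] 0.57
pen_cup [436.9 215.1] 0.91
pocket_mirror [215.4 227.5] 0.73
pocket_mirror [268.6 168.7] 0.57
side [ 0.515 -0.876  0.595]
box_rim [265.  250.2] 0.85
sewing_box [264.9 277.5] 0.78
inner_mid [258.6 198.5] 0.71
outer_handle [256.8 187.2] 0.83
outer_handle [262.7 224.8] 0.63
pen_cup [298.  341.2] 0.61
pocket_mirror [314.3 220.4] 0.77
owl [229.4 174.4] 0.64
```

View pics/top0.png

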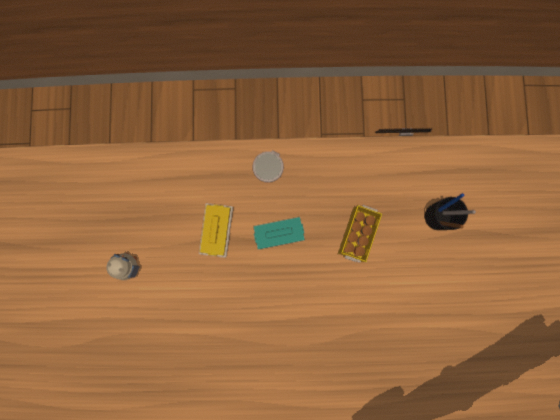

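View pics/side0.png

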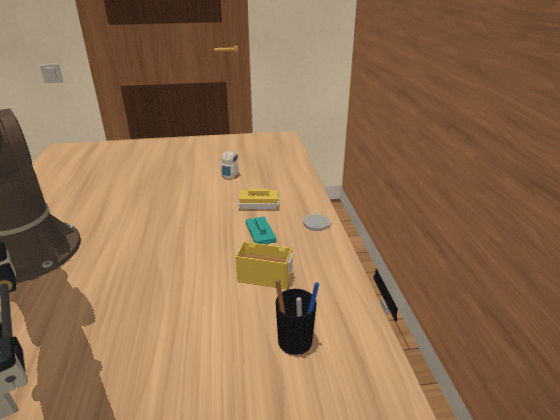

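Top view: the yellow lid on a white flange is at (215,230), a turquoise look-alike at (279,232), the box at (360,233), the cup at (447,213), the mirror at (268,166) and the owl at (121,266). The yellow lid fits the description (yellow, nested on white), and the turquoise one is the decoy. I'll confirm that in a crop and measure.

Run:
```python
from h import *
im=cv2.imread("pics/top0.png"); 
cv2.imwrite("pics/crop.png",cv2.resize(im[185:275,185:395],None,fx=3.8,fy=3.8,interpolation=cv2.INTER_CUBIC))
hsv=cv2.cvtColor(im,cv2.COLOR_BGR2HSV)
m=((hsv[...,0]>22)&(hsv[...,0]<35)&(hsv[...,1]>150)&(hsv[...,2]>80)).astype(np.uint8)
c=arm.calibration("top")
for nm,(x0,x1),z in(("lid",(190,245),.036),("box",(330,395),.070)):
    ys,xs=np.nonzero(m[190:280,x0:x1]); pts=np.stack([xs+x0,ys+190],1)
    w=np.array([atz("top",p,z,c)[:2] for p in pts]).astype(np.float32)
    r=cv2.minAreaRect(w); b=cv2.boxPoints(r)
    e=max([b[1]-b[0],b[2]-b[1]],key=np.linalg.norm)
    print(nm,len(pts),np.round(r[0],4),np.round(r[1],4),"long deg",np.degrees(np.arctan2(e[1],e[0])).round(1),"mean",w.mean(0).round(4))
print("handle",atz("top",(215,229.3),.0475,c),"rim",atz("top",(360.5,231),.07,c))
for q,p,z in(("handle",(256.8,187.2),.0475),("rim",(265,250.2),.07),("inner",(258.6,198.5),.019),("mirror",(317,222),.01),("owl",(229.4,174.4),0)): print("side",q,atz("side",p,z).round(4))
print("cup",atz("top",(441,215),.05,c),"mirror",atz("top",(268,167),.01,c),"owl",atz("top",(121,266),.08,c))
print("tool R",R.from_rotvec(arm.observe()["ee_rot"]).as_matrix().round(3))
```

```text
lid 995 [0.5853 0.1435] [0.0521 0.1086] long deg -8.5 mean [0.5839 0.1439]
box 90 [ 0.5688 -0.1752] [0.0555 0.1084] long deg -20.8 mean [ 0.5739 -0.167 ]
handle [0.58560188 0.14158808 0.0475    ] rim [ 0.57374995 -0.17371855  0.07      ]
side handle [0.5848 0.1638 0.0475]
side rim [ 0.5748 -0.1715  0.07  ]
side inner [0.5877 0.1475 0.019 ]
side mirror [0.7315 0.0145 0.01  ]
side owl [0.5083 0.3581 0.    ]
cup [ 0.60551896 -0.35728963  0.05      ] mirror [0.72786978 0.02375015 0.01      ] owl [0.50936819 0.34053988 0.08      ]
tool R [[ 0.91   0.414  0.   ]
 [ 0.414 -0.91  -0.   ]
 [ 0.     0.    -1.   ]]
```

View pics/crop.png

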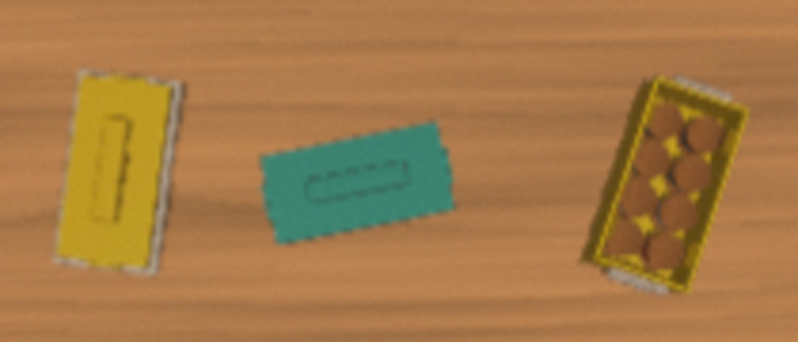

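The crop confirms it: yellow cap with the white flange showing at left (118,170), turquoise decoy in the middle, box at right. The lid's long axis is about -7.5° and the box's about -19°. I'll move over the lid.

move_arm(motion=[{"tx": 0.037,"ty": -0.032},{"tx": 0.037,"ty": -0.032},{"tx": 0.037,"ty": -0.032},{"tx": 0.037,"ty": -0.032},{"tx": 0.037,"ty": -0.032},{"tx": 0.037,"ty": -0.032},{"tx": 0.037,"ty": -0.032},{"tx": 0.037,"ty": -0.032},{"tx": 0.037,"ty": -0.032},{"tx": 0.037,"ty": -0.032},{"tx": 0.037,"ty": -0.032},{"tx": 0.0,"ty": 0.0}], gripper=-1)

```text
invalid input
```

move_arm(motion=[{"tx": 0.03,"ty": -0.026},{"tx": 0.03,"ty": -0.026},{"tx": 0.03,"ty": -0.026},{"twist": 0.09},{"twist": 0.09},{"twist": 0.09},{"twist": 0.085},{"tx": 0},{"tx": 0}])

```text
invalid input
```

Run:
```python
from h import *
s=arm.observe();print(s["clock"],s["position"],R.from_rotvec(s["ee_rot"]).as_matrix().round(3),s["joints"].round(2))
snap("wrist","w1"); print(arm.place_of("wrist","outer_handle")[:2],arm.place_of("wrist","inner_mid")[:2])
c=arm.calibration("wrist");print(np.round(c["T"],3),c["K"],c["k1"])
```

```text
0.8 [ 0.25871607 -0.56896111  0.2267499 ] [[ 0.91   0.414  0.   ]
 [ 0.414 -0.91  -0.   ]
 [ 0.     0.    -1.   ]] [ 1.04  0.43  0.03  1.57 -0.01  1.13 -0.08]
[] []
[[ 0.414 -0.866 -0.281  0.336]
 [-0.91  -0.393 -0.129 -0.534]
 [ 0.001  0.31  -0.951  0.385]
 [ 0.     0.     0.     1.   ]] [[290.95568908   0.         282.013015  ]
 [  0.         290.95568908 210.25982654]
 [  0.           0.           1.        ]] -0.0535305736864626
```

View pics/w1.png

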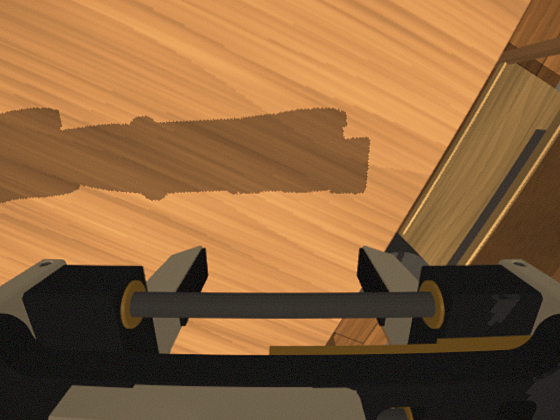

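The moves were refused and the wrist view shows only bare shelf at the start pose. Perhaps every row needs all four fields, so I'll try that.

move_arm(motion=[{"tx": 0.037,"ty": -0.032,"tz": 0,"twist": 0},{"tx": 0.037,"ty": -0.032,"tz": 0,"twist": 0},{"tx": 0.037,"ty": -0.032,"tz": 0,"twist": 0},{"tx": 0.037,"ty": -0.032,"tz": 0,"twist": 0},{"tx": 0.037,"ty": -0.032,"tz": 0,"twist": 0},{"tx": 0.037,"ty": -0.032,"tz": 0,"twist": 0},{"tx": 0.037,"ty": -0.032,"tz": 0,"twist": 0},{"tx": 0.037,"ty": -0.032,"tz": 0,"twist": 0},{"tx": 0.037,"ty": -0.032,"tz": 0,"twist": 0},{"tx": 0.037,"ty": -0.032,"tz": 0,"twist": 0},{"tx": 0.037,"ty": -0.032,"tz": 0,"twist": 0},{"tx": 0,"ty": 0,"tz": 0,"twist": 0}], gripper=-1)

```text
clock: 2.15
position: [0.486, -0.0727, 0.2272]
ee_rot: [-3.065, -0.68, -0.005]
force: [0.2, 0.8, 0.1]
width: 1.002
gripper_force: 0.0
```

move_arm(motion=[{"tx": 0.029,"ty": -0.035,"tz": 0,"twist": 0},{"tx": 0.029,"ty": -0.035,"tz": 0,"twist": 0},{"tx": 0.029,"ty": -0.035,"tz": 0,"twist": 0},{"tx": 0.029,"ty": -0.035,"tz": 0,"twist": 0},{"tx": 0.029,"ty": -0.035,"tz": 0,"twist": 0},{"tx": 0,"ty": 0,"tz": 0,"twist": 0.09},{"tx": 0,"ty": 0,"tz": 0,"twist": 0.09},{"tx": 0,"ty": 0,"tz": 0,"twist": 0.09},{"tx": 0,"ty": 0,"tz": 0,"twist": 0.085},{"tx": 0,"ty": 0,"tz": 0,"twist": 0},{"tx": 0,"ty": 0,"tz": 0,"twist": 0}])

```text
clock: 3.25
position: [0.5431, 0.1389, 0.2267]
ee_rot: [3.135, -0.199, 0.0]
force: [-0.3, 0.0, -0.6]
width: 0.997
gripper_force: 0.0
```

```bash
cat >> h.py <<'E'
def col(im,k):
    h=cv2.cvtColor(im,cv2.COLOR_RGB2HSV).astype(int)
    m=((h[...,0]>22)&(h[...,0]<35)&(h[...,1]>140)&(h[...,2]>70)) if k=="y" else ((h[...,1]<60)&(h[...,2]>120))
    return m.astype(np.uint8)
def st():
    s=arm.observe();M=R.from_rotvec(s["ee_rot"]).as_matrix()
    print("t",s["clock"],"pos",s["position"].round(4),"yaw",np.degrees(np.arctan2(M[1,0],M[0,0])).round(2),"tilt",np.degrees(np.arccos(-M[2,2])).round(2),"F",s["force"].round(1),"w",round(s["width"],3),"j7",s["joints"].round(2)); return s,M
E
python3 - <<'E'
from h import *
st(); im=snap("wrist","w2"); c=arm.calibration("wrist")
for q,z in(("outer_handle",.0475),("inner_mid",.019),("outer_lid",.022)):
    for d in arm.place_of("wrist",q)[:2]: print(q,px(d["point"]).round(1),round(d["conf"],2),atz("wrist",px(d["point"]),z,c).round(4))
E
```

```text
t 3.25 pos [0.5431 0.1389 0.2267] yaw -7.28 tilt 0.02 F [-0.3  0.  -0.6] w 0.997 j7 [-0.17  0.35 -0.24  1.72  0.09  1.09 -2.13]
outer_handle [271. 154.] 0.93 [0.5873 0.1459 0.0475]
outer_handle [387.7 144.2] 0.64 [0.5818 0.0116 0.0475]
outer_lid [269.8 151. ] 0.93 [0.5881 0.1481 0.022 ]
outer_lid [382.2 144.4] 0.85 [0.579  0.0096 0.022 ]
```

View pics/w2.png

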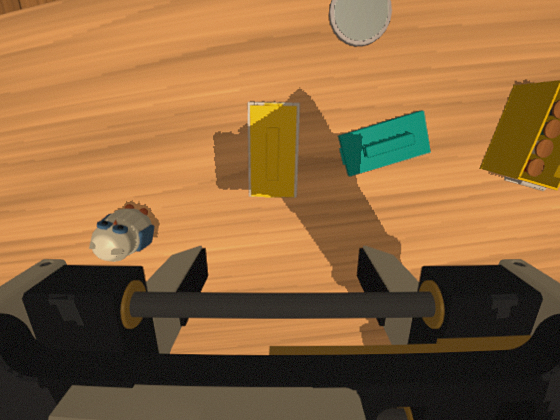

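The wrist view shows the lid pair at (273,150), the turquoise decoy at (385,143) and the mirror at (360,15). Next: fit the lid's outline and the white flange.

```bash
cat >> h.py <<'E'
def rect(m,cam,z,c,box,close=3):
    x0,x1,y0,y1=box; k=np.zeros_like(m); k[y0:y1,x0:x1]=m[y0:y1,x0:x1]
    k=cv2.morphologyEx(k,cv2.MORPH_CLOSE,np.ones((close,close)))
    n,l,s,_=cv2.connectedComponentsWithStats(k); i=1+s[1:,4].argmax()
    ys,xs=np.nonzero(l==i); hull=cv2.convexHull(np.stack([xs,ys],1).astype(np.int32))[:,0]
    w=np.array([atz(cam,p,z,c)[:2] for p in hull]).astype(np.float32)
    r=cv2.minAreaRect(w*1000); b=cv2.boxPoints(r); e=max([b[1]-b[0],b[2]-b[1]],key=np.linalg.norm); e=e*np.sign(e[0])
    return np.round(r[0],1),np.round(sorted(r[1]),1),round(float(np.degrees(np.arctan2(e[1],e[0]))),2),s[i]
E
python3 - <<'E'
from h import *
im=cv2.imread("pics/w2.png")[:,:,::-1].copy(); c=arm.calibration("wrist")
print(rect(col(im,"y"),"wrist",.036,c,(235,310,90,210)))
m=col(im,"y")|col(im,"w"); print(rect(m,"wrist",.022,c,(235,310,90,210)))
print(rect(col(im,"y")|0,"wrist",.07,c,(470,560,70,200)))
E
```

```text
(array([636.8, 149.3]), array([21.3, 43.3]), -67.7, array([250, 103,  32,  26, 376], dtype=int32))
(array([641., 143.]), array([26.8, 60.9]), -70.38, array([248, 103,  49,  26, 486], dtype=int32))
(array([ 519.7, -164.7]), array([ 5.6, 30.5]), 65.02, array([533, 178,  22,  11,  52], dtype=int32))
```

Run:
```python
from h import *
im=cv2.imread("pics/w2.png"); h=cv2.cvtColor(im,cv2.COLOR_BGR2HSV); c=arm.calibration("wrist")
for p in((265,115),(260,180),(290,180),(250,150),(297,150),(310,150),(350,120),(235,150),(230,180)): print(p,h[p[1],p[0]],end=" ")
print()
m=((h[...,0]>=21)&(h[...,0]<38)&(h[...,1]>150)&(h[...,2]>50)).astype(np.uint8)
print(rect(m,"wrist",.036,c,(235,310,90,210),5))
w=m|((h[...,1]<90)&(h[...,2]>90)).astype(np.uint8)
print(rect(w,"wrist",.022,c,(235,310,90,210),5))
```

```text
(265, 115) [ 24 241 233] (260, 180) [ 22 255 140] (290, 180) [ 22 237 141] (250, 150) [ 19 158 134] (297, 150) [ 15  56 127] (310, 150) [ 14 157 135] (350, 120) [ 14 154 217] (235, 150) [ 15 151 133] (230, 180) [ 14 153 128] 
(array([588.4, 144.4]), array([ 53. , 109.9]), -8.57, array([ 250,  103,   47,   94, 4130], dtype=int32))
(array([587.5, 144.5]), array([ 61.3, 115.4]), -8.34, array([ 248,  102,   52,   95, 4689], dtype=int32))
```

The sizes fit (61x115 mm). The flange centre is (0.5875, 0.1444) and the yaw -8.4°. I'll align, part-close to about 80 mm and descend.

move_arm(motion=[{"tx": 0.022,"ty": -0.0055,"tz": 0,"twist": 0.0125},{"tx": 0.0209,"ty": -0.0054,"tz": 0.02,"twist": 0},{"tx": 0,"ty": 0,"tz": 0.04,"twist": 0},{"tx": 0,"ty": 0,"tz": 0.04,"twist": 0},{"tx": 0,"ty": 0,"tz": 0.04,"twist": 0},{"tx": 0,"ty": 0,"tz": 0.02,"twist": 0},{"tx": 0,"ty": 0,"tz": 0,"twist": 0},{"tx": 0,"ty": 0,"tz": 0,"twist": 0}], gripper=-0.74)

```text
clock: 4.25
position: [0.5874, 0.1441, 0.0672]
ee_rot: [-3.133, 0.235, -0.0]
force: [0.6, -0.1, 0.8]
width: 0.868
gripper_force: 0.0
```

Run:
```python
from h import *
st(); im=snap("wrist","w3"); c=arm.calibration("wrist")
for q,z in(("outer_handle",.0475),("inner_mid",.019)):
    for d in arm.place_of("wrist",q)[:2]: print(q,px(d["point"]).round(1),round(d["conf"],2),atz("wrist",px(d["point"]),z,c).round(4))
```

```text
t 4.25 pos [0.5874 0.1441 0.0672] yaw -8.59 tilt 0.01 F [ 0.6 -0.1  0.8] w 0.868 j7 [-0.19  0.58 -0.2   1.78  0.15  0.8  -2.19]
outer_handle [280.4 249.1] 0.75 [0.5871 0.1456 0.0475]
outer_handle [470.6 217.9] 0.66 [0.5901 0.0166 0.0475]
inner_mid [280.6 235. ] 0.3 [0.5855 0.1458 0.019 ]
```

View pics/w3.png

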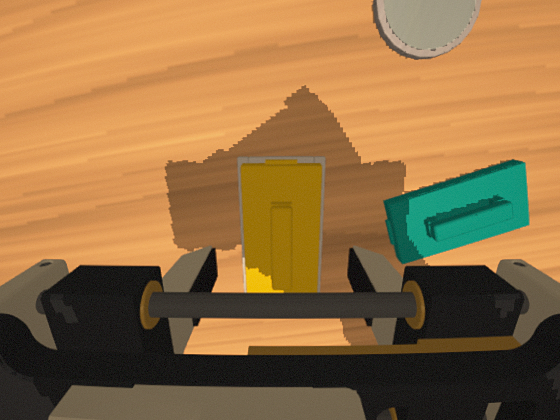

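The lids sit straight and centred between the fingers (handle at (281,249)), and the decoy at (460,210) is clear of the right finger by about 15 mm. I'll descend and grip.

move_arm(motion=[{"tx": 0,"ty": -0.0005,"tz": 0.02,"twist": 0},{"tx": 0,"ty": 0,"tz": 0.02,"twist": 0},{"tx": 0,"ty": 0,"tz": 0.013,"twist": 0},{"tx": 0,"ty": 0,"tz": 0.006,"twist": 0},{"tx": 0,"ty": 0,"tz": 0.003,"twist": 0},{"tx": 0,"ty": 0,"tz": 0,"twist": 0},{"tx": 0,"ty": 0,"tz": 0,"twist": 0}])

```text
clock: 5.1
position: [0.5877, 0.1447, 0.0055]
ee_rot: [-3.132, 0.236, -0.002]
force: [-0.2, -0.5, -0.3]
width: 0.872
gripper_force: 0.0
```

move_arm(motion=[{"tx": 0,"ty": 0,"tz": 0,"twist": 0},{"tx": 0,"ty": 0,"tz": 0,"twist": 0},{"tx": 0,"ty": 0,"tz": 0,"twist": 0},{"tx": 0,"ty": 0,"tz": 0,"twist": 0},{"tx": 0,"ty": 0,"tz": 0,"twist": 0},{"tx": 0,"ty": 0,"tz": 0,"twist": 0},{"tx": 0,"ty": 0,"tz": 0,"twist": 0},{"tx": 0,"ty": 0,"tz": 0,"twist": 0}], gripper=1, squeeze=40)

```text
clock: 5.9
position: [0.5874, 0.1446, 0.005]
ee_rot: [-3.133, 0.236, -0.001]
force: [-0.3, -0.3, 5.4]
width: 0.667
gripper_force: 40.0
```

move_arm(motion=[{"tx": 0,"ty": 0,"tz": -0.003,"twist": 0},{"tx": 0,"ty": 0,"tz": -0.007,"twist": 0},{"tx": 0,"ty": 0,"tz": -0.012,"twist": 0},{"tx": 0,"ty": 0,"tz": -0.018,"twist": 0},{"tx": 0,"ty": 0,"tz": -0.02,"twist": 0},{"tx": 0,"ty": 0,"tz": -0.02,"twist": 0},{"tx": 0,"ty": 0,"tz": -0.02,"twist": 0},{"tx": 0,"ty": 0,"tz": -0.02,"twist": 0},{"tx": 0,"ty": 0,"tz": -0.018,"twist": 0},{"tx": 0,"ty": 0,"tz": -0.01,"twist": 0},{"tx": 0,"ty": 0,"tz": -0.004,"twist": 0},{"tx": 0,"ty": 0,"tz": 0,"twist": 0}])

```text
clock: 7.1
position: [0.5872, 0.1445, 0.1571]
ee_rot: [-3.133, 0.236, -0.001]
force: [-0.7, -0.3, -1.6]
width: 0.667
gripper_force: 40.0
```

Run:
```python
from h import *
st(); im=snap("wrist","w4"); c=arm.calibration("wrist")
for q in("outer_handle","inner_mid","box_rim","sewing_box"):
    for d in arm.place_of("wrist",q)[:2]: print(q,px(d["point"]).round(1),round(d["conf"],2),atz("wrist",px(d["point"]),{"box_rim":.07,"sewing_box":0,"outer_handle":.1475+.047,"inner_mid":.166}[q],c).round(4))
```

```text
t 7.1 pos [0.5872 0.1445 0.1571] yaw -8.63 tilt 0.03 F [-0.7 -0.3 -1.6] w 0.667 j7 [-0.18  0.48 -0.22  1.7   0.12  0.98 -2.16]
outer_handle [280.  308.5] 0.63 [0.5819 0.1462 0.1945]
outer_handle [415.8 189.1] 0.61 [0.6327 0.0794 0.1945]
```

View pics/w4.png

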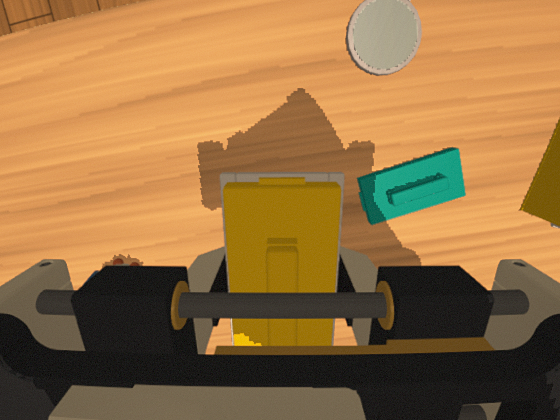

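Both lids are in the gripper, nested and level (handle at (282,300), flange front edge at row 174). I'll carry them to a standoff before the box.

move_arm(motion=[{"tx": -0.004,"ty": 0.012,"tz": 0,"twist": 0},{"tx": -0.008,"ty": 0.023,"tz": 0,"twist": 0},{"tx": -0.009,"ty": 0.029,"tz": 0,"twist": 0},{"tx": -0.01,"ty": 0.032,"tz": 0,"twist": 0},{"tx": -0.011,"ty": 0.034,"tz": 0,"twist": 0},{"tx": -0.01,"ty": 0.032,"tz": 0,"twist": 0},{"tx": -0.011,"ty": 0.034,"tz": 0,"twist": 0},{"tx": -0.01,"ty": 0.032,"tz": 0,"twist": 0},{"tx": -0.009,"ty": 0.029,"tz": 0,"twist": 0},{"tx": -0.008,"ty": 0.023,"tz": 0,"twist": 0},{"tx": -0.004,"ty": 0.012,"tz": 0,"twist": 0},{"tx": 0,"ty": 0,"tz": 0,"twist": 0.02}])

```text
clock: 8.55
position: [0.4493, -0.1318, 0.1567]
ee_rot: [3.127, -0.292, -0.001]
force: [0.4, -0.0, -0.3]
width: 0.666
gripper_force: 40.0
```

move_arm(motion=[{"tx": 0,"ty": 0,"tz": 0,"twist": 0.035},{"tx": 0,"ty": 0,"tz": 0,"twist": 0.035},{"tx": 0,"ty": 0,"tz": 0,"twist": 0.032},{"tx": 0,"ty": 0,"tz": 0,"twist": 0},{"tx": 0,"ty": 0,"tz": 0,"twist": 0}])

```text
clock: 9.05
position: [0.4509, -0.129, 0.1567]
ee_rot: [-3.096, 0.531, -0.0]
force: [-0.8, 0.0, -0.9]
width: 0.662
gripper_force: 40.0
```

Run:
```python
from h import *
st(); im=snap("wrist","w5"); c=arm.calibration("wrist")
for q in("outer_handle","box_rim","sewing_box"):
    for d in arm.place_of("wrist",q)[:2]: print(q,px(d["point"]).round(1),round(d["conf"],2),atz("wrist",px(d["point"]),{"box_rim":.07,"sewing_box":0,"outer_handle":.2}[q],c).round(4))
```

```text
t 9.05 pos [ 0.4509 -0.129   0.1567] yaw -19.47 tilt 0.02 F [-0.8  0.  -0.9] w 0.662 j7 [ 0.27  0.27 -0.13  2.02  0.05  0.85 -1.79]
outer_handle [281.5 306.6] 0.66 [ 0.4506 -0.1289  0.2   ]
outer_handle [112.4 126.1] 0.62 [ 0.5496 -0.0943  0.2   ]
box_rim [287.9  57.4] 0.87 [ 0.5701 -0.1762  0.07  ]
sewing_box [285.   69.6] 0.74 [ 0.5718 -0.1753  0.    ]
```

View pics/w5.png

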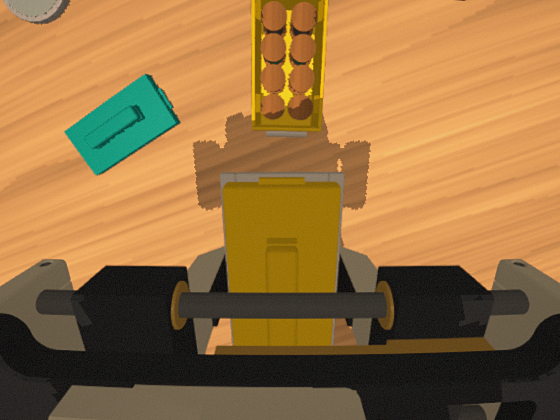

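The box is ahead, nearly aligned: near rim corners at about (251,128) and (321,131), the held lid's flange front corners at (220,174) and (343,175). I'll fit the edges of both in this same picture.

Run:
```python
from h import *
im=cv2.imread("pics/w5.png"); h=cv2.cvtColor(im,cv2.COLOR_BGR2HSV).astype(int); c=arm.calibration("wrist")
s=arm.observe(); M=R.from_rotvec(s["ee_rot"]).as_matrix(); P=s["position"]
def tool(p,z): return (M.T@(atz("wrist",p,z,c)-P))[:2]*1000
y=((h[...,0]>=20)&(h[...,0]<38)&(h[...,1]>175)&(h[...,2]>40))
# box long edges
L=[];Rr=[]
for r in range(8,122,3):
    xs=np.nonzero(y[r,235:345])[0]+235; L.append(tool((xs.min()-.5,r),.07)); Rr.append(tool((xs.max()+.5,r),.07))
def fit(a):
    a=np.array(a); 
    vx,vy,x0,y0=cv2.fitLine(a.astype(np.float32),cv2.DIST_HUBER,0,.5,.01)[:,0]; return vx,vy,x0,y0,a
N=[]
for x in range(258,316,3):
    rs=np.nonzero(y[90:150,x])[0]+90; N.append(tool((x,rs.max()+.5),.07))
for n,a in(("boxL",L),("boxR",Rr)):
    vx,vy,x0,y0,a=fit(a); sl=vy/vx; print(n,"slope deg",np.degrees(np.arctan(sl)).round(2),"y at x=70,120:",(y0+sl*(70-x0)).round(2),(y0+sl*(120-x0)).round(2))
print("near end x",np.median(np.array(N)[:,0]).round(2),np.array(N)[[2,-3]].round(1))
# lid flange: light gray
w=(h[...,1]<100)&(h[...,2]>85)
for z in(.174,):
    F=[];
    for x in range(226,340,4):
        rs=np.nonzero((w|y)[150:200,x])[0]+150; F.append(tool((x,rs.min()-.5),z))
    F=np.array(F); print("lid front x",np.median(F[:,0]).round(2),F[[1,-2]].round(1))
    l=[];r_=[]
    for r in range(182,235,3):
        k=np.nonzero((w|y)[r,205:360])[0]+205; l.append(tool((k.min()-.5,r),z)); r_.append(tool((k.max()+.5,r),z))
    for n,a in(("lidL",l),("lidR",r_)):
        a=np.array(a); q=np.polyfit(a[:,0],a[:,1],1); print(n,np.degrees(np.arctan(q[0])).round(2),"y@45",np.polyval(q,45).round(2),np.polyval(q,0).round(2))
```

```text
boxL slope deg 0.77 y at x=70,120: -24.48 -23.81
boxR slope deg 1.41 y at x=70,120: 31.37 32.61
near end x 73.43 [[ 74.2 -14.6]
 [ 72.7  22.1]]
lid front x 58.68 [[ 58.7 -25.5]
 [ 58.7  25.4]]
lidL -0.76 y@45 -30.87 -30.28
lidR -0.06 y@45 30.39 30.44
```

The box centre is at tool (128.9, 4.6) mm (world about (0.571,-0.176), agreeing with the network). The box is turned +1.2° and the held lid centre is at (0.7,-0.1). I'll shift over the box.

move_arm(motion=[{"tx": 0.006,"ty": 0.0006,"tz": 0,"twist": 0},{"tx": 0.014,"ty": 0.0006,"tz": 0,"twist": 0},{"tx": 0.02,"ty": 0.0006,"tz": 0,"twist": 0},{"tx": 0.024,"ty": 0.0006,"tz": 0,"twist": 0},{"tx": 0.024,"ty": 0.0006,"tz": 0,"twist": 0},{"tx": 0.02,"ty": 0.0006,"tz": 0,"twist": 0},{"tx": 0.014,"ty": 0.0006,"tz": 0,"twist": 0},{"tx": 0.006,"ty": 0.0005,"tz": 0,"twist": 0.0145},{"tx": 0,"ty": 0,"tz": 0,"twist": 0},{"tx": 0,"ty": 0,"tz": 0,"twist": 0},{"tx": 0,"ty": 0,"tz": 0,"twist": 0}])

```text
clock: 10.35
position: [0.5688, -0.1771, 0.1568]
ee_rot: [-3.089, 0.57, 0.001]
force: [0.5, -0.2, -1.4]
width: 0.669
gripper_force: 40.0
```

Run:
```python
from h import *
s,M=st()
print("target TCP err tool mm",(M.T@(np.array([0.4509,-0.129,0])+.1282*np.array([.9428,-.3333,0])+.0047*np.array([-.3333,-.9428,0])-s["position"]))[:2]*1000)
```

```text
t 10.35 pos [ 0.5688 -0.1771  0.1568] yaw -20.9 tilt 0.02 F [ 0.5 -0.2 -1.4] w 0.669 j7 [ 0.28  0.46 -0.09  1.73  0.05  0.96 -1.77]
target TCP err tool mm [ 1.02081424 -1.42239406]
```

move_arm(motion=[{"tx": 0.001,"ty": -0.0014,"tz": 0.008,"twist": 0},{"tx": 0,"ty": 0,"tz": 0.018,"twist": 0},{"tx": 0,"ty": 0,"tz": 0.02,"twist": 0},{"tx": 0,"ty": 0,"tz": 0.015,"twist": 0},{"tx": 0,"ty": 0,"tz": 0.008,"twist": 0},{"tx": 0,"ty": 0,"tz": 0,"twist": 0},{"tx": 0,"ty": 0,"tz": 0,"twist": 0}])

```text
clock: 11.05
position: [0.5711, -0.1765, 0.0881]
ee_rot: [3.089, -0.57, 0.001]
force: [-0.1, 0.3, -1.1]
width: 0.666
gripper_force: 40.0
```

Run:
```python
from h import *
im=snap("side","s2"); snap("top","t2")
ps=[]
for i in range(5): arm.get_image("wrist"); ps.append(arm.observe()["position"])
print(np.round(ps,4)); s,M=st()
print("err tool mm",(M.T@(np.array([0.4509,-0.129,0])+.1282*np.array([.9428,-.3333,0])+.0047*np.array([-.3333,-.9428,0])-np.mean(ps,0)))[:2]*1000)
a=cv2.resize(im[190:320,190:350,::-1],None,fx=3.2,fy=3.2); t=cv2.imread("pics/t2.png")[190:280,310:420]; 
b=cv2.resize(t,(int(110*2.5),int(90*2.5))); o=np.zeros((416,512+275,3),np.uint8); o[:416,:512]=a[:416,:512]; o[:225,512:]=b; cv2.imwrite("pics/st2.png",o)
```

```text
[[ 0.5715 -0.1766  0.0886]
 [ 0.5714 -0.1766  0.0885]
 [ 0.5713 -0.1766  0.0884]
 [ 0.5712 -0.1766  0.0883]
 [ 0.5711 -0.1766  0.0882]]
t 11.4 pos [ 0.5711 -0.1766  0.0882] yaw -20.91 tilt 0.04 F [ 0.3  0.5 -1.7] w 0.667 j7 [ 0.27  0.54 -0.09  1.79  0.06  0.82 -1.78]
err tool mm [-1.21822585 -0.0107463 ]
```

View pics/st2.png

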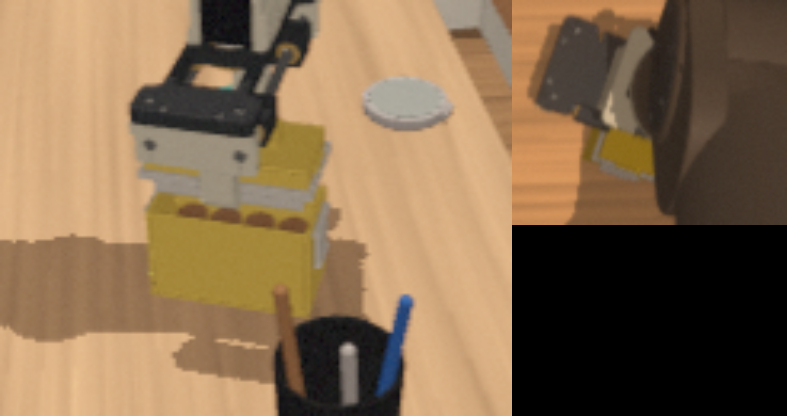

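The lids hover level just above the box and line up with it (side view; flange at (230,185), rim at (235,215)), all nested. I'll correct by -1 mm in x and lower slowly.

move_arm(motion=[{"tx": -0.001,"ty": 0,"tz": 0.004,"twist": 0},{"tx": 0,"ty": 0,"tz": 0.004,"twist": 0},{"tx": 0,"ty": 0,"tz": 0.003,"twist": 0},{"tx": 0,"ty": 0,"tz": 0.002,"twist": 0},{"tx": 0,"ty": 0,"tz": 0.002,"twist": 0},{"tx": 0,"ty": 0,"tz": 0,"twist": 0},{"tx": 0,"ty": 0,"tz": 0,"twist": 0}])

```text
clock: 12.1
position: [0.5699, -0.1762, 0.0727]
ee_rot: [3.089, -0.57, -0.0]
force: [-0.7, 0.6, -0.4]
width: 0.667
gripper_force: 40.0
```

move_arm(motion=[{"tx": 0,"ty": 0,"tz": 0.0015,"twist": 0},{"tx": 0,"ty": 0,"tz": 0.0015,"twist": 0},{"tx": 0,"ty": 0,"tz": 0.001,"twist": 0},{"tx": 0,"ty": 0,"tz": 0,"twist": 0},{"tx": 0,"ty": 0,"tz": 0,"twist": 0}])

```text
clock: 12.6
position: [0.5699, -0.1762, 0.0687]
ee_rot: [3.089, -0.57, -0.0]
force: [-0.1, -0.7, -1.5]
width: 0.667
gripper_force: 40.0
```

move_arm(motion=[{"tx": 0,"ty": 0,"tz": 0.001,"twist": 0},{"tx": 0,"ty": 0,"tz": 0.001,"twist": 0},{"tx": 0,"ty": 0,"tz": 0.001,"twist": 0},{"tx": 0,"ty": 0,"tz": 0,"twist": 0},{"tx": 0,"ty": 0,"tz": 0,"twist": 0}])

```text
clock: 13.1
position: [0.5701, -0.1761, 0.0659]
ee_rot: [-3.089, 0.57, -0.001]
force: [-0.4, 0.6, 1.3]
width: 0.668
gripper_force: 40.0
```

move_arm(motion=[{"tx": 0,"ty": 0,"tz": 0.001,"twist": 0},{"tx": 0,"ty": 0,"tz": 0.001,"twist": 0},{"tx": 0,"ty": 0,"tz": 0.001,"twist": 0},{"tx": 0,"ty": 0,"tz": 0,"twist": 0},{"tx": 0,"ty": 0,"tz": 0,"twist": 0}])

```text
clock: 13.6
position: [0.5705, -0.1763, 0.063]
ee_rot: [3.089, -0.57, 0.002]
force: [1.5, 0.2, 3.0]
width: 0.664
gripper_force: 40.0
```

move_arm(motion=[{"tx": 0,"ty": 0,"tz": 0.001,"twist": 0},{"tx": 0,"ty": 0,"tz": 0.001,"twist": 0},{"tx": 0,"ty": 0,"tz": 0.001,"twist": 0},{"tx": 0,"ty": 0,"tz": 0,"twist": 0},{"tx": 0,"ty": 0,"tz": 0,"twist": 0}])

```text
clock: 14.1
position: [0.5699, -0.1761, 0.0595]
ee_rot: [-3.089, 0.57, 0.0]
force: [1.6, -0.1, -0.0]
width: 0.667
gripper_force: 40.0
```

The force rose to 3 N and fell again, so the leaves seem to have yielded. I'll press on to the rim.

move_arm(motion=[{"tx": 0,"ty": 0,"tz": 0.001,"twist": 0},{"tx": 0,"ty": 0,"tz": 0.001,"twist": 0},{"tx": 0,"ty": 0,"tz": 0,"twist": 0},{"tx": 0,"ty": 0,"tz": 0,"twist": 0}])

```text
clock: 14.5
position: [0.5699, -0.1761, 0.0589]
ee_rot: [3.089, -0.57, 0.001]
force: [-2.7, 1.4, 14.8]
width: 0.666
gripper_force: 40.0
```

Pressed home: 14.8 N at flange height of about 0.073. I'll ease off, open and rise.

move_arm(motion=[{"tx": 0,"ty": 0,"tz": 0,"twist": 0},{"tx": 0,"ty": 0,"tz": 0,"twist": 0},{"tx": 0,"ty": 0,"tz": -0.001,"twist": 0},{"tx": 0,"ty": 0,"tz": 0,"twist": 0}])

```text
clock: 14.9
position: [0.5699, -0.1761, 0.059]
ee_rot: [3.089, -0.57, 0.0]
force: [-0.1, 0.5, 7.0]
width: 0.667
gripper_force: 40.0
```

move_arm(motion=[{"tx": 0,"ty": 0,"tz": 0,"twist": 0},{"tx": 0,"ty": 0,"tz": 0,"twist": 0},{"tx": 0,"ty": 0,"tz": 0,"twist": 0},{"tx": 0,"ty": 0,"tz": 0,"twist": 0},{"tx": 0,"ty": 0,"tz": 0,"twist": 0}], gripper=-0.7)

```text
clock: 15.4
position: [0.5698, -0.1761, 0.0585]
ee_rot: [3.089, -0.57, -0.001]
force: [-0.0, 0.2, -0.1]
width: 0.848
gripper_force: 0.0
```

move_arm(motion=[{"tx": 0,"ty": 0,"tz": -0.01,"twist": 0},{"tx": 0,"ty": 0,"tz": -0.02,"twist": 0},{"tx": -0.01,"ty": 0,"tz": -0.03,"twist": 0},{"tx": -0.02,"ty": 0,"tz": -0.03,"twist": 0},{"tx": -0.03,"ty": 0,"tz": -0.02,"twist": 0},{"tx": -0.015,"ty": 0,"tz": 0,"twist": 0},{"tx": 0,"ty": 0,"tz": 0,"twist": 0},{"tx": 0,"ty": 0,"tz": 0,"twist": 0}])

```text
clock: 16.2
position: [0.5003, -0.1496, 0.1694]
ee_rot: [3.089, -0.57, 0.002]
force: [0.5, 0.5, 0.5]
width: 0.85
gripper_force: 0.0
```

Run:
```python
from h import *
s,M=st(); im=snap("wrist","w6"); c=arm.calibration("wrist"); sd=snap("side","s3")
for cam in("wrist","side"):
  for q,z in(("outer_handle",.1015),("inner_mid",.073),("box_rim",.07)):
    for d in arm.place_of(cam,q)[:2]: 
        w=atz(cam,px(d["point"]),z); print(cam,q,px(d["point"]).round(1),round(d["conf"],2),w.round(4),"tool mm",((M.T@(w-s["position"]))*1000).round(1))
a=cv2.resize(sd[210:310,220:310,::-1],None,fx=4.4,fy=4.4,interpolation=cv2.INTER_CUBIC); b=cv2.resize(im[40:290,160:400,::-1],None,fx=1.6,fy=1.6)
o=np.zeros((440,800,3),np.uint8); o[:440,:396]=a[:440,:396]; o[:400,400:784]=b; cv2.imwrite("pics/s3w6.png",o)
```

```text
t 16.2 pos [ 0.5003 -0.1496  0.1694] yaw -20.91 tilt 0.07 F [0.5 0.5 0.5] w 0.85 j7 [ 0.27  0.33 -0.11  1.89  0.05  0.92 -1.79]
wrist outer_handle [280.6 132.4] 0.82 [ 0.569  -0.1747  0.1015] tool mm [73.1 -1.  68. ]
wrist outer_handle [124.4 178.9] 0.74 [ 0.5807 -0.0455  0.1015] tool mm [  37.9 -125.9   67.9]
side outer_handle [261.9 239.3] 0.79 [ 0.5687 -0.1749  0.1015] tool mm [72.8 -0.7 68. ]
side outer_handle [262.5 225.3] 0.71 [ 0.5752 -0.1213  0.1015] tool mm [ 59.7 -53.1  68. ]
side inner_mid [263.1 251.3] 0.59 [ 0.57   -0.1788  0.073 ] tool mm [75.4  2.5 96.5]
side box_rim [264.3 254.4] 0.84 [ 0.5718 -0.1861  0.07  ] tool mm [79.7  8.6 99.5]
```

View pics/s3w6.png

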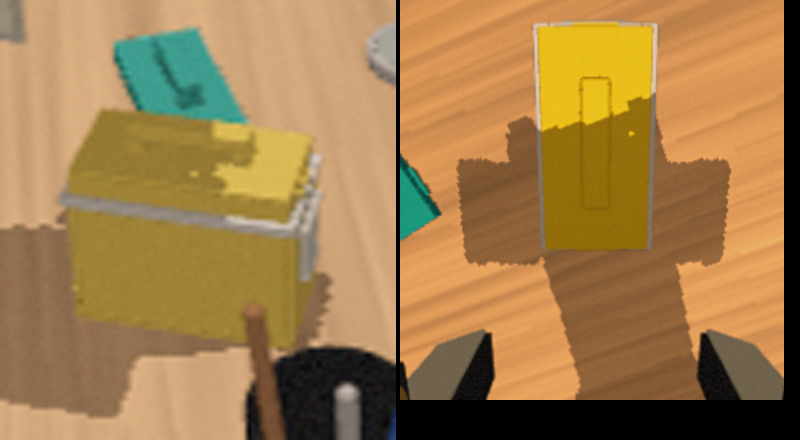

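The side view shows the flange evenly on the rim all along its length, with the outer lid nested. The wrist view shows the handle straight ahead (crop (596,143)). As a check on seating I'll press once on the handle with shut fingers.

move_arm(motion=[{"tx": 0.013,"ty": -0.0009,"tz": 0,"twist": 0},{"tx": 0.03,"ty": 0,"tz": 0,"twist": 0},{"tx": 0.02,"ty": 0,"tz": 0,"twist": 0},{"tx": 0.01,"ty": 0,"tz": 0.01,"twist": 0},{"tx": 0,"ty": 0,"tz": 0.02,"twist": 0},{"tx": 0,"ty": 0,"tz": 0.02,"twist": 0},{"tx": 0,"ty": 0,"tz": 0.006,"twist": 0},{"tx": 0,"ty": 0,"tz": 0,"twist": 0},{"tx": 0,"ty": 0,"tz": 0,"twist": 0}], gripper=1, squeeze=20)

```text
clock: 17.5
position: [0.5686, -0.1746, 0.1132]
ee_rot: [3.089, -0.57, 0.001]
force: [-1.1, -0.2, -1.0]
width: 0.114
gripper_force: 0.0
```

move_arm(motion=[{"tx": 0,"ty": 0,"tz": 0.002,"twist": 0},{"tx": 0,"ty": 0,"tz": 0.002,"twist": 0},{"tx": 0,"ty": 0,"tz": 0.001,"twist": 0},{"tx": 0,"ty": 0,"tz": 0,"twist": 0},{"tx": 0,"ty": 0,"tz": 0,"twist": 0}])

```text
clock: 18.0
position: [0.5684, -0.1746, 0.1078]
ee_rot: [3.089, -0.57, 0.0]
force: [-0.8, 0.3, 0.3]
width: 0.008
gripper_force: 0.0
```

move_arm(motion=[{"tx": 0,"ty": 0,"tz": 0.001,"twist": 0},{"tx": 0,"ty": 0,"tz": 0.001,"twist": 0},{"tx": 0,"ty": 0,"tz": 0.001,"twist": 0},{"tx": 0,"ty": 0,"tz": 0,"twist": 0},{"tx": 0,"ty": 0,"tz": 0,"twist": 0}])

```text
clock: 18.5
position: [0.5686, -0.1746, 0.1063]
ee_rot: [3.089, -0.57, 0.002]
force: [-4.7, 0.7, 16.5]
width: 0.007
gripper_force: 7.9
```

Contact is at 0.1063 (expected 0.106), and it holds firm at 16.5 N, so the lids are fully seated. I'll raise, open and grip the handle bar.

move_arm(motion=[{"tx": 0,"ty": 0,"tz": -0.003,"twist": 0},{"tx": 0,"ty": 0,"tz": -0.012,"twist": 0},{"tx": 0,"ty": 0,"tz": 0,"twist": 0},{"tx": 0,"ty": 0,"tz": 0,"twist": 0},{"tx": 0,"ty": 0,"tz": 0,"twist": 0},{"tx": 0,"ty": 0,"tz": 0,"twist": 0},{"tx": 0,"ty": 0,"tz": 0,"twist": 0}], gripper=0.13)

```text
clock: 19.2
position: [0.5682, -0.1746, 0.1194]
ee_rot: [3.089, -0.57, -0.001]
force: [1.1, -0.5, -0.0]
width: 0.435
gripper_force: 0.0
```

move_arm(motion=[{"tx": 0,"ty": 0,"tz": 0.01,"twist": 0},{"tx": 0,"ty": 0,"tz": 0.01,"twist": 0},{"tx": 0,"ty": 0,"tz": 0.004,"twist": 0},{"tx": 0,"ty": 0,"tz": 0.002,"twist": 0},{"tx": 0,"ty": 0,"tz": 0,"twist": 0},{"tx": 0,"ty": 0,"tz": 0,"twist": 0}])

```text
clock: 19.8
position: [0.5685, -0.1747, 0.0939]
ee_rot: [3.089, -0.57, 0.0]
force: [0.3, -0.5, -0.2]
width: 0.433
gripper_force: 0.0
```

move_arm(motion=[{"tx": 0,"ty": 0,"tz": 0.001,"twist": 0},{"tx": 0,"ty": 0,"tz": 0,"twist": 0},{"tx": 0,"ty": 0,"tz": 0,"twist": 0},{"tx": 0,"ty": 0,"tz": 0,"twist": 0},{"tx": 0,"ty": 0,"tz": 0,"twist": 0},{"tx": 0,"ty": 0,"tz": 0,"twist": 0},{"tx": 0,"ty": 0,"tz": 0,"twist": 0},{"tx": 0,"ty": 0,"tz": 0,"twist": 0}], gripper=1, squeeze=12)

```text
clock: 20.6
position: [0.5684, -0.1746, 0.0928]
ee_rot: [3.089, -0.57, 0.0]
force: [0.1, 0.4, 3.2]
width: 0.153
gripper_force: 12.0
```

move_arm(motion=[{"tx": 0,"ty": 0,"tz": -0.002,"twist": 0},{"tx": 0,"ty": 0,"tz": -0.004,"twist": 0},{"tx": 0,"ty": 0,"tz": -0.006,"twist": 0},{"tx": 0,"ty": 0,"tz": -0.008,"twist": 0},{"tx": 0,"ty": 0,"tz": -0.012,"twist": 0},{"tx": 0,"ty": 0,"tz": -0.016,"twist": 0},{"tx": 0,"ty": 0,"tz": -0.018,"twist": 0},{"tx": 0,"ty": 0,"tz": -0.016,"twist": 0},{"tx": 0,"ty": 0,"tz": -0.01,"twist": 0},{"tx": 0,"ty": 0,"tz": -0.006,"twist": 0},{"tx": 0,"ty": 0,"tz": -0.003,"twist": 0},{"tx": 0,"ty": 0,"tz": 0,"twist": 0}], squeeze=20)

```text
clock: 21.8
position: [0.5683, -0.1746, 0.1937]
ee_rot: [3.089, -0.57, -0.0]
force: [0.3, -0.4, -1.3]
width: 0.151
gripper_force: 20.0
```

move_arm(motion=[{"tx": 0,"ty": 0,"tz": 0,"twist": 0},{"tx": 0,"ty": 0,"tz": 0,"twist": 0},{"tx": 0,"ty": 0,"tz": 0,"twist": 0},{"tx": 0,"ty": 0,"tz": 0,"twist": 0},{"tx": 0,"ty": 0,"tz": 0,"twist": 0}])

```text
clock: 22.3
position: [0.5683, -0.1746, 0.1936]
ee_rot: [3.089, -0.57, -0.0]
force: [0.5, 0.5, -0.6]
width: 0.149
gripper_force: 20.0
```

Run:
```python
from h import *
st(); im=snap("side","s4"); snap("wrist","w7")
for cam in("side","wrist"):
  for q,z in(("outer_handle",.2015),("inner_mid",.073),("inner_lid",.054),("box_rim",.07)):
    for d in arm.place_of(cam,q)[:2]: print(cam,q,px(d["point"]).round(1),round(d["conf"],2),atz(cam,px(d["point"]),z).round(4))
print("exp side: handle",proj("side",(.5688,-.1747,.2015)),"inner",proj("side",(.5695,-.176,.073)))
# flange band in side view: white pixel rows per column, and yellow box below / tray above
h=cv2.cvtColor(im,cv2.COLOR_RGB2HSV).astype(int)
for x in range(232,296,6):
    k=h[225:275,x]; print(x,"".join("w" if (a[1]<95 and a[2]>90) else "y" if (20<=a[0]<38 and a[1]>150) else "k" if a[2]<60 else "." for a in k))
```

```text
t 22.3 pos [ 0.5683 -0.1746  0.1936] yaw -20.91 tilt 0.01 F [ 0.5  0.5 -0.6] w 0.149 j7 [ 0.28  0.42 -0.09  1.69  0.04  1.04 -1.77]
side outer_handle [261.8 196.1] 0.65 [ 0.5718 -0.1682  0.2015]
side outer_handle [261.  224.8] 0.64 [ 0.5604 -0.2723  0.2015]
side inner_mid [261.8 250.7] 0.79 [ 0.5675 -0.1764  0.073 ]
side inner_lid [262.6 257.2] 0.79 [ 0.5689 -0.1745  0.054 ]
side inner_lid [228.7 173.7] 0.73 [0.5069 0.2511 0.054 ]
side box_rim [260.9 252.9] 0.68 [ 0.5652 -0.1798  0.07  ]
wrist outer_handle [141.3 233.6] 0.84 [ 0.6172 -0.1079  0.2015]
wrist outer_handle [283.4 268. ] 0.8 [ 0.5684 -0.1754  0.2015]
wrist inner_lid [420.2  99.3] 0.68 [ 0.6152 -0.3371  0.054 ]
exp side: handle [260.62222098 197.77949087] inner [262.71897978 250.52143859]
232 ..................................................
238 ...................wwwwwwwwwwwwwwyyyyyyyyyyyyyyyyy
244 .............wwwwwwwwwwwwwwwwwwwwwyyyyyyyyyyyyyyyy
250 ........www..wwwwwwwwwwwwwwwwwwwww.yyyyyyyyyyyyyyy
256 ..............wwwwwwwwwwwwwwwwwwwww.yyyyyyyyyyyyyy
262 ...............wwwwwwwwwwwwwwwwwwwww.yyyyyyyyyyyyy
268 ................wwwwwwwwwwwwwwwwwwwwwyyyyyyyyyyyyy
274 ........www......wwwwww......wwwwwwwwwyyyyyyyyyyyy
280 .................wwwwwwwwwwwwwwwwwwwww.yyyyyyyyyyy
286 ..................wwwwwwwwwwwwwwwwwwwww.yyyyyyyyyy
292 ....................wwww....wwwwwwwwwww.wwww......
```

The inner lid sits evenly on the rim at the expected pixels, and the outer lid is held level about 101 mm above its nested place. I'll hand in.

```bash
python3 -c "
from h import *
print(arm.sign_off())"
```

```text
the job is handed in; nothing more can be done
None
```

The job is handed in (the verdict was not shown): both lids were pressed home on the sewing box, and the outer lid alone was lifted and is held level about 10 cm above the seated inner lid.

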